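Stagger the filled mould trays in the fan's draught

ROBOT

A 7-joint arm with a two-finger parallel gripper is mounted at the origin on the work surface. World frame = base frame: x ahead of the robot, y to its left, z up, the work surface at z = 0. Lengths are in m, angles in rad, forces in N, time in s.
With the tool pointing down it reaches from about 0.4 to 0.85 m from the base axis. Payload 10.4 kg.
Tool frame: the origin (TCP) lies between the finger pads; the fingertips stand 25 mm ahead of it and the grasp point (between the pads) lies 6 mm ahead of it; x points along the fingers, y is the direction in which the jaws open and shut, and the axes are right-handed (so a half turn about x gives the same grasp; the last joint's range is limited). The gripper opens to 85 mm and grips with 20 to 120 N. Pads are 22 mm wide; open, the fingers measure 114 mm over their backs; the gripper's body (76 mm by 85 mm) begins 54 mm behind the grasp point. The pads swing forward as they close: fully open they stand 13 mm farther back than shut.
Start: joints at [1.116, 0.332, -0.065, 1.46, 0.022, 1.35, -0.088], TCP at [0.262, -0.568, 0.256] pointing down, gripper open.
Joint ranges: [-2.6, 2.6], [-0.5, 2.12], [-1.47, 1.34], [0.16, 2.42], [-1.27, 4.41], [0.06, 2.06], [-2.6, 2.6]. Speed limits (rad/s): [2.22, 2.22, 2.79, 2.79, 3.14, 3.14, 3.14].

INTERFACE

Orientations are given as [roll, pitch, yaw] about the fixed x, y, z axes, in that order (R = Rz(yaw) Ry(pitch) Rx(roll)).
In Python, from cell import bot gives the robot as it stands. The module is installed in compiled form; this text tells all that it offers. Calls block until the motion is done:
- bot.goto(position, orientation): joint-space move of the TCP to a pose.
- bot.move_linear(position, rotation=None, vel=0.15, force_limit=None): straight line of the TCP; rotation=None keeps the orientation; vel is the mean speed in m/s. With force_limit (N) it stops when the force on the tool has changed by that much, and returns True; else False.
- bot.move_joints(angles): joint-space move.
- bot.release() and bot.grasp(f_grip=None): open the fingers fully, or close them until they stop; f_grip is the grip in N (None keeps the last).
- bot.sleep(seconds).
- bot.inverse_kinematics(position, orientation): joint angles nearest the present ones, or None.
- bot.observe(): the state.
- bot.capture(name): name is "scene" or "side" or "wrist"; returns (picture, depth): 400x640x3 uint8, red, green, blue; 400x640 float32, m along the optical axis (not along the pixel's ray), 0 where there is no reading.
- bot.get_calibration(name): a dict with "fx", "fy", "cx", "cy" (pixels), "k1" (the pictures are not rectified: a ray, as slopes to the right and down, at radius r is drawn at 1 + k1 r^2 times it, then the intrinsics apply), "eye" and "rotation" of the camera in the world; the wrist camera has in their place "mount" (4x4, takes a point from camera to tool coordinates, whose origin is the TCP and whose axes are the tool frame's). Camera axes: x right, y down, z forward; pixel columns grow to the right and rows downward; lengths in m; the calibration is good to about 2 mm. A picture is of the moment at which its call begins: read the wrist's pose just before it. get_calibration takes no time and is no camera call.
A pose or a line that the arm cannot do raises bot.MotionError and nothing moves.
- bot.hand_in(): hands the job in, once; it reports no verdict.
The state is a dict: "t": time; "q": joint angles; "joint_velocities": joint speeds; "effort": joint torques, N m; "eef_pos": TCP position; "tool_rot": TCP orientation; "contact_force": force on the tool from outside, world axes, zero at the start; "torque": the same for the moment, N m; "grip_width": opening from 0.0 (shut) to 1.0 (fully open).
Only numpy, scipy, OpenCV 4.12 (cv2) and the standard library are available. Lean on these libraries where they do the work, as an engineer would, in place of code of your own. Each camera call takes 0.05 s, during which the arm holds its last target.

TASK

Stack the filled chocolate mould trays in a zigzag on the tray that stands on the stone slab, all lying the same way with their long sides flush: first the milk-chocolate (brown) tray, shifted lengthways towards the fan so that it overhangs by 30 mm, its other end on the blue line of the lip below; then the white-chocolate (cream) tray on top, shifted 30 mm back the other way. Keep the trays level and lower them gently without dropping them, do not push the bottom tray out of its place, and leave the finished rabbits and owls standing where they are.

Things in the scene. Friction and masses are not known exactly. Their poses are not given: they have to be found in the camera images.
- base_tray: Pale plastic mould tray, 170 (own y) x 64 (own x) x 34 mm high, ends alike, sides plain. Origin: centre of underside, z up. Top: open 80 mm recess with two chocolate owl halves below the rim; at each end a flat 45 mm lip level with the rim, with a blue line 30 mm from the end. Dark chocolate. On the slab, underside 20 mm above the table; loose, 0.7 kg; bottom of the stack.
- milk_tray: Pale plastic mould tray, 170 (own y) x 64 (own x) x 34 mm high, ends alike, sides plain. Origin: centre of underside, z up. Top: open 80 mm recess with two chocolate owl halves below the rim; at each end a flat 45 mm lip level with the rim, with a blue line 30 mm from the end. Milk-brown chocolate. Loose on the table, 0.3-0.6 kg; middle of the stack.
- white_tray: Pale plastic mould tray, 170 (own y) x 64 (own x) x 34 mm high, ends alike, sides plain. Origin: centre of underside, z up. Top: open 80 mm recess with two chocolate owl halves below the rim; at each end a flat 45 mm lip level with the rim, with a blue line 30 mm from the end. Cream white chocolate. Loose on the table, 0.3-0.6 kg; top of the stack.
- slab: Dark stone slab, 180 (x) x 260 (y) x 20 mm high, fixed to the table, under the bottom tray. Origin: centre of its underside.
- fan: White desk fan, round cage 128 mm across, 200 mm high, 104 mm round foot; fixed, beyond the slab on the left or the right; alike from both sides. Origin: centre of its foot. The tray end on the fan side is the one whose direction along the bottom tray's own y points more to this origin.
- bowl: Pale yellow mixing bowl, 150 mm across, 85 mm high, fixed, with a blue-handled spatula sticking out to 135 mm high; it stands on the side where the fan is not. Origin: centre of its underside.
- rabbit0: Finished brown chocolate rabbit, 126 mm high, 54 mm across, light and loose, beyond the slab; to be left alone. Origin: centre of its underside, z up.
- rabbit1: Finished brown chocolate rabbit, 126 mm high, 54 mm across, light and loose, beyond the slab; to be left alone. Origin: centre of its underside, z up.
- rabbit2: Finished brown chocolate rabbit, 126 mm high, 54 mm across, light and loose, beyond the slab; to be left alone. Origin: centre of its underside, z up.
- owl0: Finished brown chocolate owl, 56 mm high, 54 mm across, light and loose, between the slab and the robot; to be left alone. Origin: centre of its underside, z up.
- owl1: Finished brown chocolate owl, 56 mm high, 54 mm across, light and loose, between the slab and the robot; to be left alone. Origin: centre of its underside, z up.

How it is judged:
On the way:
1. the milk-chocolate tray rests, let go, on the bottom tray, shifted towards the fan (x of milk_tray in the frame of base_tray between -0.014 and 0.014 m and z of milk_tray in the frame of base_tray between 0.03 and 0.038 m and angle between the y axis of milk_tray and the y axis of base_tray, either way round below 0.16 rad and angle between milk_tray's own z axis and vertical below 0.06 rad and contact force between milk_tray and base_tray above 0.5 N and contact force between the fingers and milk_tray below 0.1 N and linear speed of milk_tray below 0.02 m/s and ((y of fan in the frame of base_tray above 0 m and y of milk_tray in the frame of base_tray between 0.016 and 0.044 m) or (y of fan in the frame of base_tray below 0 m and y of milk_tray in the frame of base_tray between -0.044 and -0.016 m))), for 0.2 s.
At the end, for the whole second after the job is handed in: Milk tray flat on the bottom tray, shifted 16-44 mm lengthways towards the fan; white tray flat on it, shifted 16-44 mm back; each within 14 mm across and 0.16 rad of the tray below; level, still, let go; bottom tray within 25 mm of its start (all of step 1 and x of white_tray in the frame of milk_tray between -0.014 and 0.014 m and z of white_tray in the frame of milk_tray between 0.03 and 0.038 m and angle between the y axis of white_tray and the y axis of milk_tray, either way round below 0.16 rad and angle between white_tray's own z axis and vertical below 0.06 rad and contact force between white_tray and milk_tray above 0.5 N and contact force between the fingers and white_tray below 0.1 N and linear speed of white_tray below 0.02 m/s and ((y of fan in the frame of milk_tray above 0 m and y of white_tray in the frame of milk_tray between -0.044 and -0.016 m) or (y of fan in the frame of milk_tray below 0 m and y of white_tray in the frame of milk_tray between 0.016 and 0.044 m)) and distance of base_tray from where it was at the start of the episode below 0.025 m); the robot touches nothing.
It fails at once if a filled tray is tipped by more than 0.35 rad (angle between any of milk_tray, white_tray's own z axis and vertical above 0.35 rad).
It fails at once if a tray is dropped: it moves faster than 0.5 m/s with no finger on it (a fall of about 13 mm) ((linear speed of milk_tray above 0.5 m/s and contact force between the fingers and milk_tray below 0.1 N) or (linear speed of white_tray above 0.5 m/s and contact force between the fingers and white_tray below 0.1 N)).
It fails at once if the bottom tray is pushed more than 25 mm (distance of base_tray from where it was at the start of the episode above 0.025 m).
It fails at once if a rabbit or owl is knocked over or pushed more than 30 mm (angle between any of rabbit0, rabbit1, rabbit2, owl0, owl1's own z axis and vertical above 0.5 rad or distance of any of rabbit0, rabbit1, rabbit2, owl0, owl1 from where it was at the start of the episode above 0.03 m).
It also fails if it takes over 56 s, if anything falls off the work surface, if the arm or the gripper's body presses on something with over 40 N, if the wrist force passes 120 N, or if a joint passes its speed limit or range.

## Working session

There is one attempt and no reset: what is moved stays moved. The work goes in short steps, each a Python script; the robot and the scene stay as the last script left them, time stands still between calls to the robot, and variables do not carry over. Pictures are saved under pics/ and viewed, and the job is handed in when it is done.

```bash
mkdir -p pics; ls
python3 - <<'E'
from cell import bot
import cv2,numpy as np
s=bot.observe();print(s['t'],s['eef_pos'],s['tool_rot'],s['grip_width'])
for n in ["scene","side"]:
    p,d=bot.capture(n);cv2.imwrite(f"pics/{n}0.png",p[:,:,::-1]);np.save(f"pics/{n}0.npy",d)
    np.save(f"pics/{n}0rgb.npy",p)
    print(n,bot.get_calibration(n))
print(bot.get_calibration("wrist"))
E
```

```text
pics
0.0 [ 0.26142627 -0.56732863  0.25550839] [-1.5155059   1.5693744   2.05796232] 1.0022473138013734
scene {'fx': 393.8562489637306, 'fy': 393.8562489637306, 'cx': 316.1938727778896, 'cy': 206.80580397942848, 'k1': -0.03558191004848984, 'eye': array([ 1.07356014, -0.32746645,  0.87798857]), 'rotation': array([-2.50948875,  0.01625614,  0.99631068])}
side {'fx': 419.95468782075426, 'fy': 419.95468782075426, 'cx': 322.30509178618706, 'cy': 200.07939960173374, 'k1': -0.08994883120116212, 'eye': array([0.16133147, 0.79089091, 0.75789715]), 'rotation': array([-2.25228731, -0.01308385, -2.65887406])}
{'fx': 300.2786166783461, 'fy': 300.2786166783461, 'cx': 322.1211143840892, 'cy': 199.80243410428696, 'k1': -0.048155238064172455, 'mount': array([[-2.12811782e-04, -3.10020226e-01,  9.50729938e-01,
        -1.17081427e-01],
       [ 9.99999948e-01,  1.64383721e-04,  2.77443718e-04,
         1.16139441e-03],
       [-2.42297689e-04,  9.50729947e-01,  3.10020175e-01,
        -7.94382025e-02],
       [ 0.00000000e+00,  0.00000000e+00,  0.00000000e+00,
         1.00000000e+00]])}
```

View pics/scene0.png

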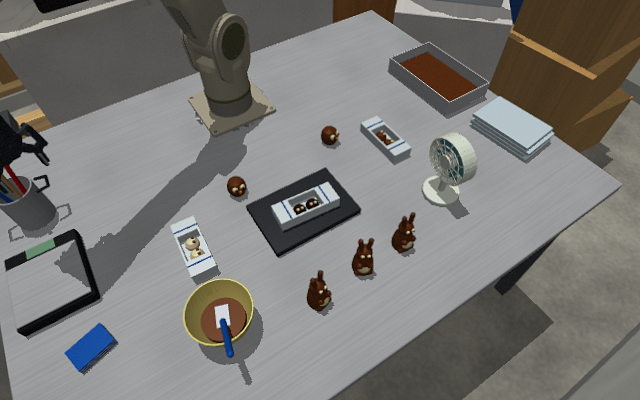

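View pics/side0.png

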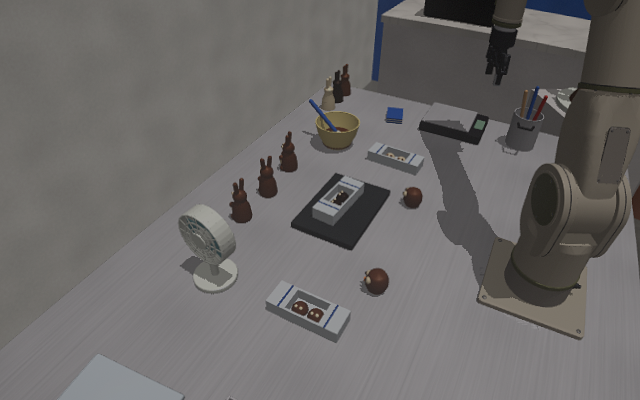

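The scene view shows the base tray at about (306,207), the white tray at (193,248), the milk tray at (385,138), and the fan at (445,175). Next I'll fit poses from depth.

```bash
cat > h.py <<'E'
import numpy as np,cv2
from scipy.spatial.transform import Rotation as R
def cloud(d,c,T=None):
    K=np.array([[c['fx'],0,c['cx']],[0,c['fy'],c['cy']],[0,0,1]])
    v,u=np.mgrid[0:400,0:640]
    p=cv2.undistortPoints(np.stack([u,v],-1).reshape(-1,1,2).astype(float),K,np.array([c['k1'],0,0,0,0])).reshape(400,640,2)
    P=np.dstack([p[...,0]*d,p[...,1]*d,d])
    if T is None:
        return P@R.from_euler('xyz',c['rotation']).as_matrix().T+c['eye']
    return P@T[:3,:3].T+T[:3,3]
def wristT(c,s):
    T=np.eye(4);T[:3,:3]=R.from_euler('xyz',s['tool_rot']).as_matrix();T[:3,3]=s['eef_pos']
    return T@c['mount']
def fit(W,d,box,zr,rgb=None):
    u0,u1,v0,v1=box
    m=np.zeros((400,640),bool);m[v0:v1,u0:u1]=1
    m&=(d>0)&(W[...,2]>zr[0])&(W[...,2]<zr[1])
    n,l,st,_=cv2.connectedComponentsWithStats(m.astype(np.uint8))
    k=1+np.argmax(st[1:,4]);m=l==k
    P=W[m]
    (c,(w,h),a)=cv2.minAreaRect((P[:,:2]*1000).astype(np.float32))
    if w>h: a+=90
    # direction of long side = a+90 
    yaw=np.deg2rad(a) ; yaw=(yaw+np.pi/2)%np.pi-np.pi/2
    return np.array(c)/1000,sorted((w,h)),yaw,np.median(P[:,2]),m.sum()
E
python3 - <<'E'
from h import *
from cell import bot
B={'scene':{'base':(240,360,165,255),'white':(160,230,205,285),'milk':(350,420,105,170)},
   'side':{'base':(300,375,165,235),'white':(355,435,135,180),'milk':(255,360,270,350)}}
for n in B:
    c=bot.get_calibration(n);d=np.load(f'pics/{n}0.npy');W=cloud(d,c)
    for k,b in B[n].items():
        z=(.043,.065) if k=='base' else (.022,.045)
        print(n,k,fit(W,d,b,z))
    if n=='scene':
        for nm,(u,v) in dict(owlA=(237,186),owlB=(330,135),r0=(319,290),r1=(363,260),r2=(404,235),fanfoot=(441,190),bowl=(220,310),table=(120,200)).items():
            print(nm,W[v,u])
E
```

```text
scene base (array([ 0.52908527, -0.02440515]), [68.41283416748047, 171.68128967285156], np.float64(-0.0761385771428742), np.float64(0.05390722197775555), np.int64(1029))
scene white (array([ 0.47227826, -0.32638611]), [64.70841217041016, 175.26783752441406], np.float64(1.5131889566231749), np.float64(0.0338109844685649), np.int64(1126))
scene milk (array([0.43419757, 0.32208517]), [66.5993423461914, 172.44064331054688], np.float64(1.555990216398492), np.float64(0.03295322112650417), np.int64(780))
owlA [ 0.37612557 -0.15028788  0.04705823]
owlB [0.35267149 0.17276339 0.04697939]
r0 [ 0.77008986 -0.13913655  0.08605588]
r1 [ 0.75382512 -0.00594144  0.0607332 ]
r2 [0.75474286 0.11749627 0.06297201]
fanfoot [0.68207349 0.32243345 0.02050113]
bowl [ 0.67099975 -0.33921904  0.03860045]
table [ 0.19704675 -0.44323499  0.0011916 ]
side base (array([ 0.52753033, -0.02518141]), [67.11457824707031, 174.9391632080078], np.float64(-0.08213175485998914), np.float64(0.05267251508359044), np.int64(830))
side white (array([ 0.47177905, -0.32607648]), [74.27632141113281, 171.2305145263672], np.float64(1.4886236924121747), np.float64(0.032172363369072865), np.int64(634))
side milk (array([0.43209937, 0.32134015]), [68.78721618652344, 172.88998413085938], np.float64(1.567113175007317), np.float64(0.033368144324285254), np.int64(1657))
```

```bash
cat >> h.py <<'E'
def ori(yaw,flip=0):
    # tool x down, tool y along tray own x (yaw), optionally reversed
    a=yaw+np.pi*flip
    y=np.array([np.cos(a),np.sin(a),0]);x=np.array([0,0,-1.]);z=np.cross(x,y)
    return R.from_matrix(np.column_stack([x,y,z])).as_euler('xyz')
E
python3 - <<'E'
from h import *
from cell import bot
for nm,p,yaw in [('milk',(.433,.3215),1.56),('white',(.472,-.326),1.50),('place',(.529,.003),-.08)]:
  for f in (0,1):
    for z in (.05,.28):
      q=bot.inverse_kinematics([*p,z],ori(yaw,f)); print(nm,f,z,None if q is None else np.round(q,2))
E
```

```text
milk 0 0.05 [ 0.18  0.66 -1.13  1.85  0.68  1.08  0.35]
milk 0 0.28 [ 0.18  0.28 -1.06  1.61  0.25  1.4   0.65]
milk 1 0.05 [-1.01  0.37  0.34  1.91 -0.16  0.88 -2.18]
milk 1 0.28 [ 0.29  0.36 -1.24  1.61  0.34  1.42 -2.56]
white 0 0.05 [ 0.97  0.49 -0.55  1.78  0.3   0.96  1.8 ]
white 0 0.28 [ 0.98  0.25 -0.55  1.54  0.13  1.38  1.93]
white 1 0.05 [ 0.68  0.43 -0.18  1.8   0.1   0.92 -1.19]
white 1 0.28 [ 0.7   0.22 -0.2   1.56  0.04  1.37 -1.15]
place 0 0.05 [ 0.48  0.43 -0.66  1.89  0.32  0.93 -0.42]
place 0 0.28 [ 0.56  0.17 -0.72  1.65  0.11  1.37 -0.26]
place 1 0.05 [ 0.89  0.73 -1.24  1.87  0.77  1.13  2.41]
place 1 0.28 None<sys>:0: UserWarning: Gimbal lock detected. Setting third angle to zero since it is not possible to uniquely determine all angles.
```

```bash
python3 -W ignore - <<'E'
from h import *
from cell import bot
c=bot.get_calibration('wrist')
def look(nm):
    s=bot.observe();p,d=bot.capture('wrist');cv2.imwrite(f"pics/{nm}.png",p[:,:,::-1]);np.savez(f"pics/{nm}.npz",d=d,T=wristT(c,s))
    print(nm,s['t'],s['eef_pos'],np.round(s['q'],2))
    return cloud(d,c,wristT(c,s)),d
bot.goto([.48,-.024,.30],ori(-.08)); W,d=look('wb')
print(fit(W,d,(0,640,0,400),(.046,.060)))
bot.goto([.433,.3215,.28],ori(1.56)); W,d=look('wm')
print(fit(W,d,(0,640,0,400),(.025,.042)))
E
```

```text
wb 2.2083 [ 0.48010466 -0.02532608  0.29983531] [ 0.64  0.03 -0.68  1.73  0.02  1.39 -0.13]
(array([ 0.53069666, -0.02624936]), [63.48033905029297, 169.37977600097656], np.float64(-0.08229860190228244), np.float64(0.053474436798411296), np.int64(4424))
wm 3.575 [0.43397995 0.32015979 0.27979672] [ 0.23  0.31 -1.13  1.61  0.28  1.4   0.63]
(array([0.43338788, 0.32273792]), [64.21662139892578, 169.918212890625], np.float64(1.5609950950350777), np.float64(0.033434398991381176), np.int64(4383))
```

View pics/wm.png

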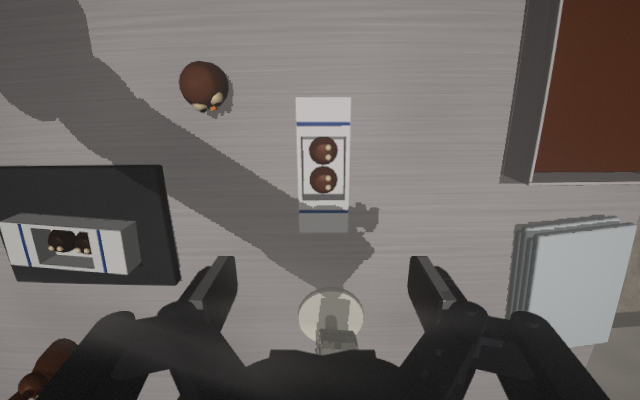

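View pics/wb.png

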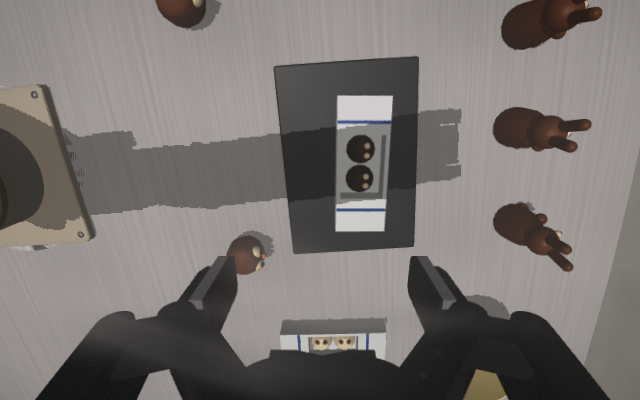

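Base tray and milk tray are both clear in the wrist views, at about (364,163) and (323,165), and they match the scene fits to about 2 mm. I'll grasp milk now.

```bash
python3 -W ignore - <<'E'
from h import *
from cell import bot
o=ori(1.561)
print(bot.move_linear([.4333,.3225,.08],o,vel=.2))
print(bot.move_linear([.4333,.3225,.036],vel=.08,force_limit=12))
bot.grasp(60)
s=bot.observe();print(s['t'],s['eef_pos'],s['grip_width'],s['contact_force'])
bot.move_linear([.4333,.3225,.06],vel=.05)
bot.move_linear([.4333,.3225,.22],vel=.15)
s=bot.observe();print(s['t'],s['eef_pos'],s['grip_width'],s['contact_force'],s['torque'])
for n in('scene','wrist'):
    p,d=bot.capture(n);cv2.imwrite(f"pics/{n}1.png",p[:,:,::-1]);np.save(f"pics/{n}1.npy",d)
E
```

```text
False
False
5.8167 [0.43372151 0.32255029 0.03683527] 0.7351204123918309 [-1.24061351 -2.10324502  6.26371739]
7.6667 [0.43298628 0.32211675 0.2190998 ] 0.7350406642619256 [-0.81706044  0.05404327 -4.29754499] [ 0.01387137 -0.04042754 -0.00900275]
```

View pics/wrist1.png

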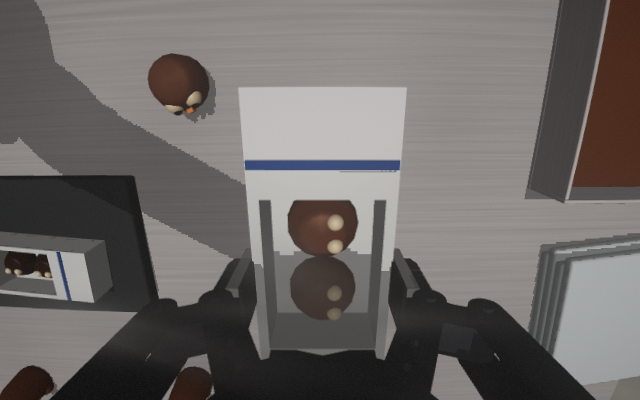

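View pics/scene1.png

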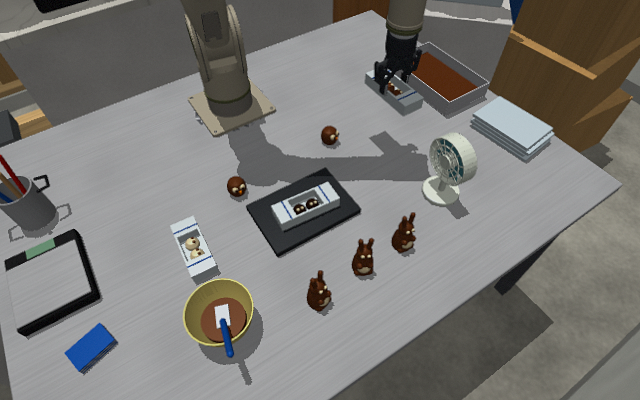

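```bash
cat >> h.py <<'E'
def capall(bot,t):
    for n in('scene','side','wrist'):
        s=bot.observe();p,d=bot.capture(n);cv2.imwrite(f"pics/{n}{t}.png",p[:,:,::-1])
        c=bot.get_calibration(n)
        np.savez(f"pics/{n}{t}.npz",d=d,T=wristT(c,s) if n=='wrist' else 0)
E
python3 -W ignore - <<'E'
from h import *
from cell import bot
o=ori(-.082); x,y=.5325,.0044
bot.goto([x,y,.24],o)
s=bot.observe();print(s['t'],s['eef_pos'],R.from_euler('xyz',s['tool_rot']).as_matrix().round(3).tolist(),s['q'].round(2))
e=np.array([x,y])-s['eef_pos'][:2]
bot.move_linear([x,y,.115],o,vel=.12)
bot.sleep(.2)
s=bot.observe();print(s['t'],s['eef_pos'],R.from_euler('xyz',s['tool_rot']).as_matrix().round(3).tolist(),s['contact_force'])
capall(bot,2)
E
```

```text
9.0333 [0.53233791 0.00598009 0.23997134] [[-0.0, 0.997, -0.078], [0.001, -0.078, -0.997], [-1.0, -0.0, -0.001]] [ 0.78  0.28 -1.01  1.69  0.24  1.31 -0.36]
10.425 [0.53283347 0.00433658 0.11554501] [[0.001, 0.997, -0.082], [-0.0, -0.082, -0.997], [-1.0, 0.001, 0.0]] [ 0.10260268 -0.09162108 -3.81820102]
```

View pics/side2.png

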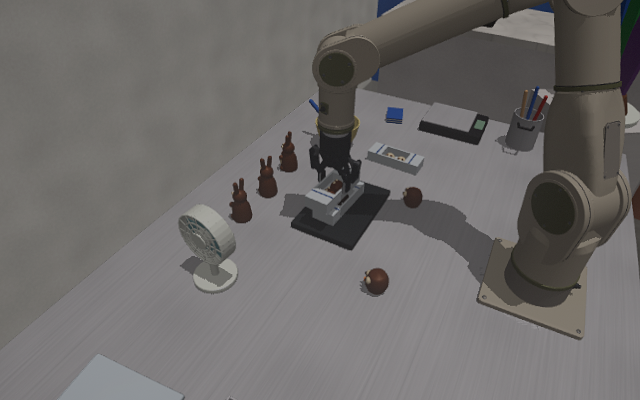

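View pics/wrist2.png

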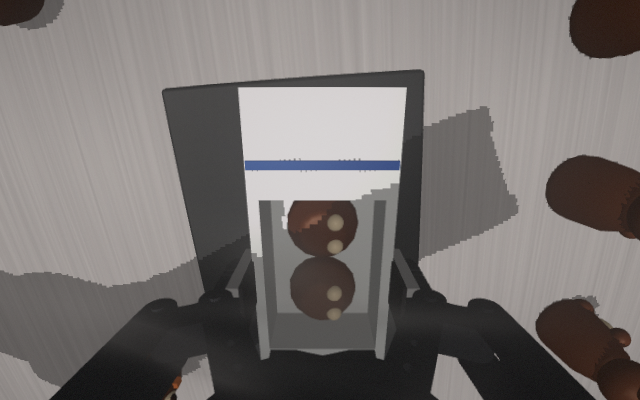

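```bash
python3 -W ignore - <<'E'
from h import *
from cell import bot
c=bot.get_calibration('wrist');z=np.load('pics/wrist2.npz');W=cloud(z['d'],c,z['T'])
# plane on lip
for v,u in [(110,270),(110,320),(110,370),(150,270),(150,370),(130,320),(350,320)]: print(v,u,W[v,u].round(4))
c=bot.get_calibration('side');z=np.load('pics/side2.npz');W=cloud(z['d'],c)
print(fit(W,z['d'],(290,390,130,240),(.100,.125)))
E
```

```text
110 270 [0.5194 0.0814 0.1126]
110 320 [0.5385 0.0798 0.1121]
110 370 [0.5578 0.0782 0.1117]
150 270 [0.517  0.0659 0.111 ]
150 370 [0.5571 0.0629 0.1126]
130 320 [0.5379 0.0722 0.1113]
350 320 [ 0.5286 -0.0378  0.1112]
(array([0.53410059, 0.02496991]), [88.15228271484375, 140.2242431640625], np.float64(-0.22787138130181184), np.float64(0.11102917424219505), np.int64(715))
```

Tray is level, with the fan-side blue line at row 165 in the wrist view. I'll lower it onto the base.

```bash
python3 -W ignore - <<'E'
from h import *
from cell import bot
o=ori(-.082); x,y=.5325,.0044
print(bot.move_linear([x,y,.096],o,vel=.06))
print(bot.move_linear([x,y,.0875],o,vel=.02,force_limit=3.5))
s=bot.observe();print(s['t'],s['eef_pos'],s['contact_force'])
bot.release();bot.sleep(.2)
s=bot.observe();print(s['t'],s['eef_pos'],s['contact_force'],s['grip_width'])
bot.move_linear([x,y,.15],o,vel=.1)
bot.move_linear([x-.05,y,.30],o,vel=.2)
capall(bot,3)
c=bot.get_calibration('wrist');z=np.load('pics/wrist3.npz');W=cloud(z['d'],c,z['T'])
print(fit(W,z['d'],(0,640,0,400),(.080,.096)))
s=bot.observe();print(s['t'])
E
```

```text
False
True
11.3917 [0.53286283 0.0044511  0.09081694] [-0.50121413 -0.58464198  6.66826877]
11.95 [0.53190485 0.0043135  0.08974694] [0.85742465 0.26816169 0.21844709] 0.999218638311847
(array([0.53334686, 0.00358498]), [63.69866943359375, 169.80384826660156], np.float64(-0.08334988474259131), np.float64(0.08748195819123511), np.int64(5349))
13.7917
```

View pics/wrist3.png

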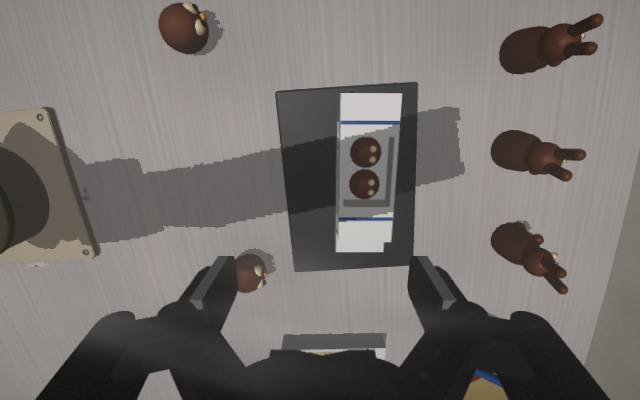

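View pics/scene3.png

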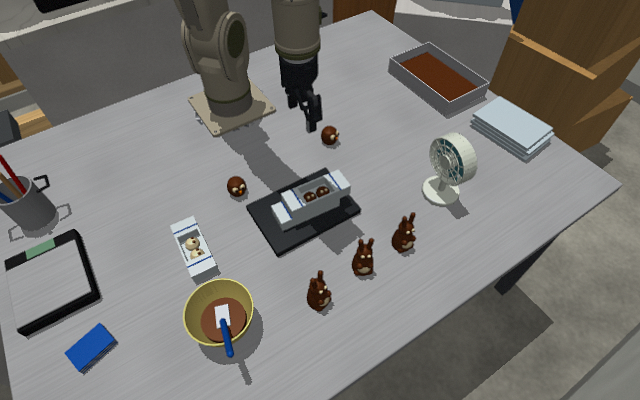

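The milk tray rests 29 mm towards the fan, flush and level. Next, the white tray.

```bash
python3 -W ignore - <<'E'
from h import *
from cell import bot
bot.goto([.472,-.326,.28],ori(1.50))
capall(bot,4)
c=bot.get_calibration('wrist');z=np.load('pics/wrist4.npz');W=cloud(z['d'],c,z['T'])
print(fit(W,z['d'],(0,640,0,400),(.027,.040)))
s=bot.observe();print(s['t'],s['q'].round(2),s['eef_pos'])
E
```

```text
(array([ 0.36075934, -0.65769611]), [176.44866943359375, 220.61172485351562], np.float64(1.5661943844312396), np.float64(0.03438449200335869), np.int64(5414))
15.7333 [ 1.24  0.32 -0.89  1.53  0.25  1.41  1.84] [ 0.47230945 -0.32543551  0.28016768]
```

View pics/wrist4.png

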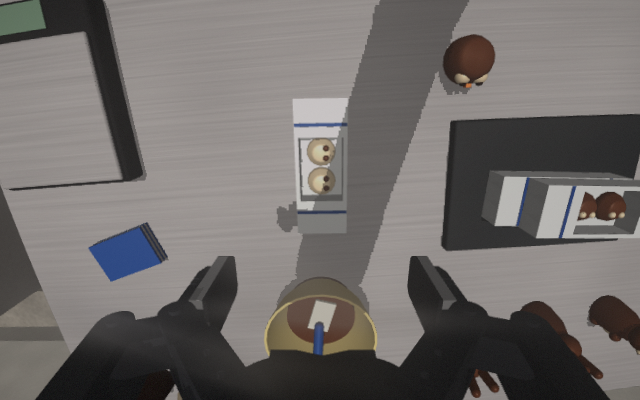

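White tray is at (320,165), and the bowl lies beyond it at (320,325). My full-frame fit picked the scale at upper left instead, so I'll refit inside a box and grasp.

```bash
python3 -W ignore - <<'E'
from h import *
from cell import bot
c=bot.get_calibration('wrist');z=np.load('pics/wrist4.npz');W=cloud(z['d'],c,z['T'])
r=fit(W,z['d'],(275,370,85,250),(.025,.042));print(r)
p,wh,yaw=r[:3]
assert abs(wh[0]-64)<4 and abs(wh[1]-170)<5 and abs(yaw-1.5)<.06
o=ori(yaw)
print(bot.move_linear([*p,.08],o,vel=.2))
print(bot.move_linear([*p,.036],o,vel=.08,force_limit=12))
bot.grasp(60)
s=bot.observe();print(s['t'],s['eef_pos'],s['grip_width'],s['contact_force'])
bot.move_linear([*p,.06],o,vel=.05)
bot.move_linear([*p,.25],o,vel=.18)
s=bot.observe();print(s['t'],s['eef_pos'],s['grip_width'],s['contact_force'])
x,y=.5309,-.0263;o=ori(-.083)
bot.goto([x,y,.27],o)
bot.move_linear([x,y,.145],o,vel=.12)
bot.sleep(.2)
s=bot.observe();print(s['t'],s['eef_pos'],s['contact_force'])
capall(bot,5)
z=np.load('pics/wrist5.npz');W=cloud(z['d'],c,z['T'])
for v,u in [(110,270),(110,370),(150,270),(150,370),(350,320)]: print(v,u,W[v,u].round(4))
E
```

```text
(array([ 0.47343103, -0.32770709]), [64.23785400390625, 170.21324157714844], np.float64(1.5145643461681457), np.float64(0.033494642282229925), np.int64(4333))
False
False
17.925 [ 0.47391807 -0.32792694  0.03692951] 0.733339838051037 [-1.11225391  0.32975127  5.62712239]
19.7667 [ 0.4729258  -0.32750088  0.24881171] 0.7335455970638648 [-0.22013808 -0.43388593 -4.1139817 ]
22.9667 [ 0.53120154 -0.02634618  0.1455322 ] [-0.16120294  0.18369388 -3.03620234]
110 270 [0.5175 0.0507 0.1406]
110 370 [0.5562 0.0475 0.1423]
150 270 [0.5157 0.0354 0.142 ]
150 370 [0.5556 0.0321 0.1421]
350 320 [ 0.527  -0.068   0.1417]
```

View pics/wrist5.png

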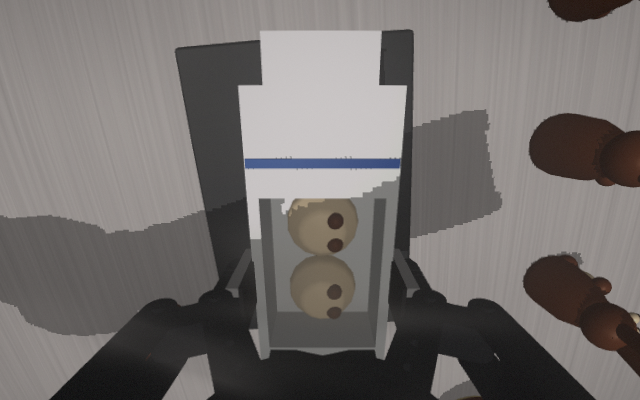

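View pics/scene5.png

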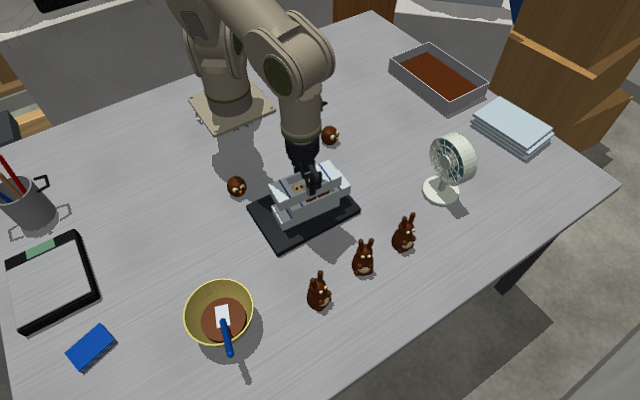

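The white tray is level above the stack, and the milk lip shows behind it up to row 30. Lowering.

```bash
python3 -W ignore - <<'E'
from h import *
from cell import bot
o=ori(-.083); x,y=.5309,-.0263
print(bot.move_linear([x,y,.130],o,vel=.06))
print(bot.move_linear([x,y,.121],o,vel=.02,force_limit=3.5))
s=bot.observe();print(s['t'],s['eef_pos'],s['contact_force'])
bot.release();bot.sleep(.2)
bot.move_linear([x,y,.19],o,vel=.1)
bot.move_linear([x-.05,y,.33],o,vel=.2)
capall(bot,6)
c=bot.get_calibration('wrist');z=np.load('pics/wrist6.npz');W=cloud(z['d'],c,z['T'])
print(fit(W,z['d'],(0,640,0,400),(.114,.130)))
print(fit(W,z['d'],(0,640,0,230),(.080,.096)))
s=bot.observe();print(s['t'],s['contact_force'])
E
```

```text
False
True
23.8667 [ 0.53124726 -0.02628749  0.12490317] [-0.7221501  -0.41851388  6.26505559]
(array([ 0.53181927, -0.0262721 ]), [63.983154296875, 170.0957794189453], np.float64(-0.08672104720846807), np.float64(0.12149450796118974), np.int64(5514))
(array([0.53362994, 0.00410895]), [64.49879455566406, 167.97415161132812], np.float64(-0.07632712894805227), np.float64(0.08751388450838721), np.int64(1726))
26.275 [ 0.27143802 -0.25718408 -0.60565405]
```

View pics/wrist6.png

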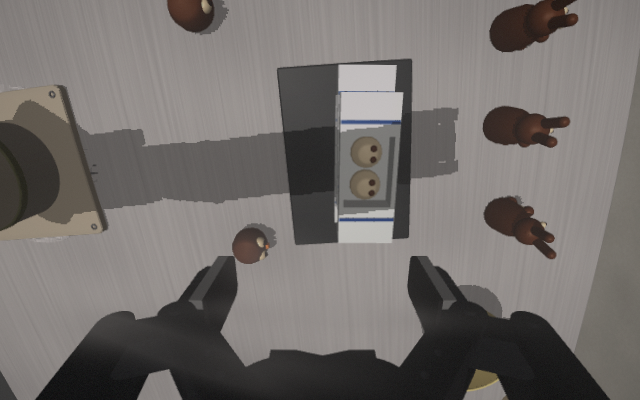

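View pics/side6.png

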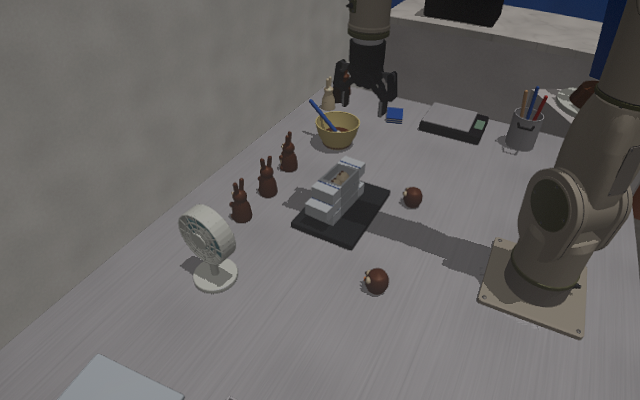

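The zigzag shows in both views: the white tray is 30 mm back from milk and flush, the gripper is clear, and the rabbits and owls are standing. Handing in.

Run:
```python
from cell import bot
bot.hand_in();print(bot.observe()['t'])
```

```text
the job is handed in; nothing more can be done
the job is handed in; nothing more can be done
```

The zigzag stack is built and handed in at about 26 s of the 56 s allowed; the hand-in gave no verdict.

- **Milk tray:** it went on the bottom tray about 29 mm towards the fan. It measured level, flush to within about 1 mm across, and parallel to the bottom tray to within about 0.01 rad.
- **White tray:** it lies on the milk tray, about 30 mm back the other way. Its top is at 121.5 mm, against 87.5 mm for the milk tray, which matches one tray height. It is flush to about 1 mm and parallel to about 0.01 rad.
- **Lowering:** both trays were lowered slowly until the force sensor registered contact, then released. The tool then retreated to 0.33 m, clear of the stack.
- **Rabbits and owls:** by eye in the last pictures, all five are standing where they were.
- **Bottom tray:** I did not re-measure it at the end because the trays above cover most of it. It shows no visible shift, and contact forces stayed under 7 N.
- **Failed check:** my first wrist-camera fit of the white tray picked up another object on the table. I limited the fit to the tray's area, and the result matched the scene camera to within about 2 mm before I grasped it.

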